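# Seat the drill guide plate on its jig and hold it down

### The job

A wooden specimen plinth waits in the drill jig: lift the drill guide plate by its handle up and off the two-pronged hanger, bring it over the jig the same way round as it hangs, and feel it over the two locating pins, which it hides, until it drops onto them. Then press it down against the spring lifters until it lies fully home on the jig's end rails at both ends, and finish while still holding the handle and pressing it down, so that the plinth can be drilled; do not let go. Leave the two specimen jars and the petri dish where they stand.

Things in the scene. Friction and masses are not known exactly. Their poses are not given: they have to be found in the camera images.
- guide_plate: Loose aluminium drill guide plate, about 0.4 kg, hung level. Cover 66 (x) x 158 (y) x 6 mm with four drill bushes (tops at z = 24 mm) over two socket blocks 60 x 28 x 15 mm, centred 63 mm either side along y, open between. Fits the jig one way round only. Origin: centre of the blocks' underside, z up; cover's top at z = 21 mm. It is home when the blocks lie on the jig's rails
- handle (a point): Centre of the guide plate's handle bar, 71 mm above the plate's underside. The straight bar runs along the plate's y: 16 mm wide (x), 14 mm high, 120 mm long, on two legs with inner faces 96 mm apart; 43 mm free under it. Pinch it across its width here, between the prongs
- socket_wide (a point): Centre of the mouth of the round socket, 15 mm across and 15 mm deep, in the underside of the guide plate at its +y end
- socket_thin (a point): Centre of the mouth of the slot socket, 11 mm (x) by 16 mm (y) and 15 mm deep, in the underside of the guide plate at its -y end
- jig: Fixed drill jig, place and yaw vary: grey base 84 (x) x 168 (y) x 10 mm, two aluminium end rails (60 x 30 mm, faces at z = 30 mm, centred 63 mm either side along y), a pale wooden plinth 60 x 88 mm between them, top at z = 40 mm. A round-nosed pin 14 mm high stands on each rail, thick one at +y. Origin: centre of the underside, on the bench, z up
- pin_wide (a point): Foot of the 12 mm thick pin, on the face of the jig's +y rail, 30 mm above the bench; the round socket goes over it
- pin_thin (a point): Foot of the 8 mm thick pin, on the face of the jig's -y rail, 30 mm above the bench; the slot socket goes over it
- lifters (a point): Middle of the jig at rail height. Four spring studs, 7 mm thick, on the rails 20 mm in x either side of the pins, stand 5 mm above the rails and carry the unpressed plate there, the pins then 9 mm in the sockets. Together they push up with 8 N at first touch and 14 N when level with the rails; the plate's weight of about 4 N helps
- hanger: Fixed steel bench hanger, place and yaw vary: foot 165 x 120 x 10 mm, post at x = +100 mm, two level round prongs 8 mm thick along x at y = +38 and -38 mm, from a cross bar (top z = 179 mm) on the post to upturned tips. The handle bar lies across the prongs just behind the tips. Origin: on the bench under the hanging bar; -x is the open side, roughly towards the robot
- prong_tips (a point): Midway between the upturned tips, at the front of them (hanger x = -26 mm) and at their top (z = 187 mm, 12 mm above the prongs). Lift the handle bar more than 13 mm but less than 35 mm (then the plate's cover meets the prongs from below), then take it out towards the hanger's -x by 40 mm or more
- jar_dark: Specimen jar with a black lid, 44 mm across, 74 mm high; origin at its foot; bystander
- jar_pale: Specimen jar with a cream lid, 44 mm across, 66 mm high; origin at its foot; bystander
- petri_dish: Shallow glass dish, 62 mm across, 14 mm high; origin at the centre of its underside; bystander

How it is judged:
By the outcome, as a careful person would: the job done as asked, in the order asked, and still so for the second after the job is handed in, while the arm keeps its last pose, push and grip.
It also fails if it takes over 45 s, if anything falls off the work surface, if the arm or the gripper's body presses on something with over 40 N, if the wrist force passes 120 N, or if a joint passes its speed limit or range.

### The arm

A 6-joint arm with a two-finger parallel gripper is mounted at the origin on a cart in front of the work surface, level with it; the furniture and walls round the work are solid. World frame = base frame: x ahead of the robot, y to its left, z up, the work surface at z = 0. Lengths are in m, angles in rad, forces in N, time in s.
With the tool pointing down it reaches from about 0.375 to 0.975 m from the base axis. Payload 3.8 kg.
Tool frame: the origin (TCP) lies at the very end of the fingers, on their centre line; the grasp point (between the pads) lies 19 mm behind it (bot.pinch_z is the distance from the TCP to the grasp point, in m); x points along the fingers, y is the direction in which the jaws open and shut, and the axes are right-handed (so a half turn about x gives the same grasp; the last joint's range is limited). The gripper opens to 85 mm and grips with 20 to 120 N. Pads are 22 mm wide; open, the fingers measure 114 mm over their backs; the gripper's body (76 mm by 85 mm) begins 54 mm behind the grasp point. The pads swing forward as they close: fully open they stand 13 mm farther back than shut.
Start: joints at [-1.285, 0.264, 1.604, -0, 1.274, -0.037], TCP at [0.214, -0.64, 0.231] pointing down, gripper open.
Joint ranges: [-2.63, 2.63], [-0.94, 2.18], [0.31, 2.57], [-1.31, 4.45], [0, 2.66], [-2.55, 2.55]. Speed limits (rad/s): [2.57, 2.57, 3.14, 3.14, 3.14, 3.14].

### API

Orientations are given as a rotation vector (axis times angle).
In Python, from workcell import monitor, imaging, finish_job, bot gives the robot as it stands.
- The arm moves only by the tool jog_arm, never from a script. Its argument "rows" is a list of rows, each a list of 7 numbers: the shift along the tool's x, y, z in m, then the turn, a rotation vector about the tool's x, y, z in rad, then the opening in per cent of the stroke, from 0 (shut) to 100 (fully open). A call has 1 to 20 rows; each row is the pose to reach, as a shift and turn from the pose measured when the call began, along the tool's axes at that moment; what a row does not reach only later rows make up. A row lasts 1/10 s, in which the tool goes at most 50 mm and 8.59 degrees, less where a joint would pass 70% of its speed; a pose out of reach is approached as far as the arm can. A call with a gripper value outside its range is refused whole. The fingers move at their own pace and stop on an object; "force" is the grip in N (left out, the last holds). Time passes only in rows, so rows that repeat a pose let the fingers close. It gives the time, the measured TCP pose, the force and the opening at its end, in the units of the state.
- monitor.read_state(): the state, without advancing time (a new reading comes with each control period).
- imaging.read_camera(name): name is "side" or "top"; returns the picture (400x640x3 uint8, blue, green, red); there is no depth.
- imaging.camera_params(name): a dict with "fx", "fy", "cx", "cy" (pixels), "T" (4x4, takes a point from camera to world coordinates). Camera axes: x right, y down, z forward; pixel columns grow to the right and rows downward; lengths in m; the calibration is good to about 2 mm. A picture is of the moment at which its call begins. camera_params takes no time and is no camera call.
- finish_job(): hands the job in, once; it reports no verdict.
The state is a dict: "time": time; "q": joint angles; "joint_vel": joint speeds; "joint_torque": joint torques, N m; "tool_pos": TCP position; "tcp_rot": TCP orientation; "wrist_force": force on the tool from outside, world axes, zero at the start; "torque": the same for the moment, N m; "width": opening from 0.0 (shut) to 1.0 (fully open).
Only numpy, scipy, OpenCV 4.12 (cv2) and the standard library are available. Lean on these libraries where they do the work, as an engineer would, in place of code of your own. Each camera call takes 0.05 s, during which the arm holds its last target. There are 200 camera calls.

## Working session

There is one attempt and no reset: what is moved stays moved. The work goes in short steps, Python scripts to look and compute and a tool call to move; the robot and the scene stay as the last step left them, time stands still between calls to the robot, and variables do not carry over. Pictures are saved under pics/ and viewed, about 8 in all and at most 12, crops included, and the job is handed in when it is done.

Besides the shell and the picture viewer there is one more tool, called after "Emit:" as name(argument=value, ...) on one line, values as JSON. jog_arm: Moves the arm, as the interface text tells. Its arguments: {"type":"object","properties":{"rows":{"type":"array","items":{"type":"array","items":{"type":"number"}}},"force":{"type":"number"}},"required":["rows"]}

```bash
mkdir -p pics; ls; python3 - <<'E'
from workcell import monitor, imaging, bot
import cv2,numpy as np
np.set_printoptions(precision=4,suppress=True)
for n in("side","top"):
    cv2.imwrite(f"pics/{n}0.png",imaging.read_camera(n)); p=imaging.camera_params(n); print(n,p["fx"],p["fy"],p["cx"],p["cy"]);print(np.array(p["T"]))
print(monitor.read_state())
E
```

```text
pics
side 404.3036537464145 404.3036537464145 316.7719519891297 197.94555262492187
[[ 0.9576  0.2292 -0.1744  0.7539]
 [ 0.288  -0.7619  0.5802 -0.6178]
 [ 0.0001 -0.6059 -0.7956  0.848 ]
 [ 0.      0.      0.      1.    ]]
top 504.52202731390435 504.52202731390435 317.76848857439313 201.6244174998415
[[-0.     -0.9838  0.1794  0.4074]
 [-0.9996 -0.0049 -0.0273 -0.0544]
 [ 0.0278 -0.1794 -0.9834  1.0987]
 [ 0.      0.      0.      1.    ]]
{'time': 0.1, 'q': array([-1.2849,  0.2647,  1.6052,  0.    ,  1.2737, -0.0369]), 'joint_vel': array([ 0.0039, -0.0019, -0.0023, -0.0008, -0.0006,  0.0006]), 'joint_torque': array([ -0.0002, -51.6708, -36.8591,  -0.0001,   0.0063,  -0.    ]), 'tool_pos': array([ 0.2139, -0.6395,  0.2301]), 'tcp_rot': array([ 2.0475,  0.3355, -2.048 ]), 'wrist_force': array([ 0.2358, -0.0512, -0.0121]), 'torque': array([-0.018 , -0.0463,  0.0056]), 'width': 0.9977738084269792}
```

View pics/side0.png

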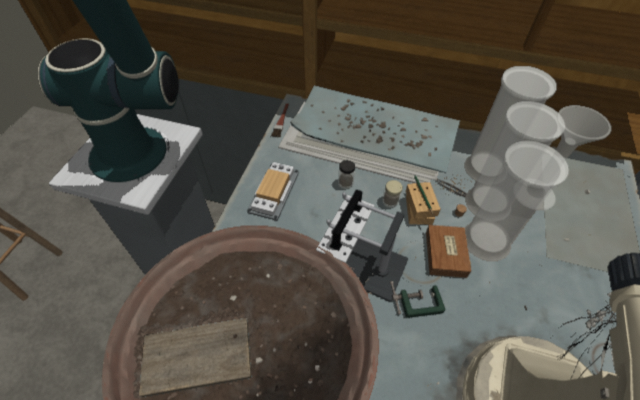

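View pics/top0.png

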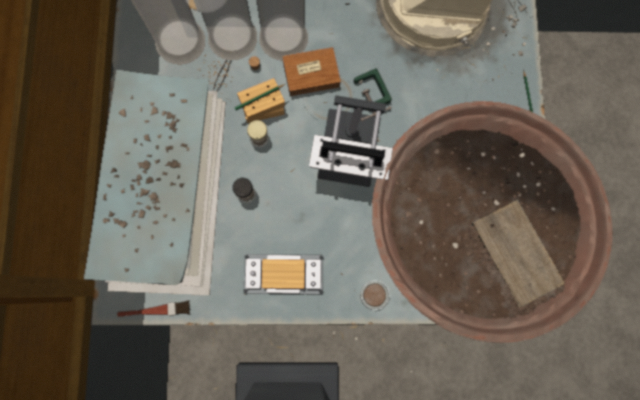

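The side view shows the hanger and plate near (350,235) and the jig near (273,190). The top view shows the hanging plate near (350,157), the jig near (284,273), the jars at (245,188) and (257,131), the dish at (374,294), and a large pot at (490,220). I'll zoom in on both.

```bash
python3 - <<'E'
import cv2,numpy as np
t=cv2.imread("pics/top0.png");s=cv2.imread("pics/side0.png")
# top: hanger 295-405 x 85-205 ; jig 235-335 x 245-305
a=cv2.resize(t[85:205,300:400],None,fx=4,fy=4,interpolation=cv2.INTER_CUBIC)
b=cv2.resize(t[245:305,235:335],None,fx=4,fy=4,interpolation=cv2.INTER_CUBIC)
c=cv2.resize(s[180:300,310:410],None,fx=4,fy=4,interpolation=cv2.INTER_CUBIC)
# left col: a crop hanger top ; right: side
im=np.zeros((600,800,3),np.uint8)
im[:480,:400]=a;im[:480,400:]=c
cv2.imwrite("pics/c1.png",im[:480])
d=cv2.resize(s[150:225,240:310],None,fx=5,fy=5,interpolation=cv2.INTER_CUBIC)
im=np.zeros((375,800,3),np.uint8);im[:240,:400]=b;im[:375,400:750]=d
cv2.imwrite("pics/c2.png",im)
E
```

```text
(no output)
```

View pics/c1.png

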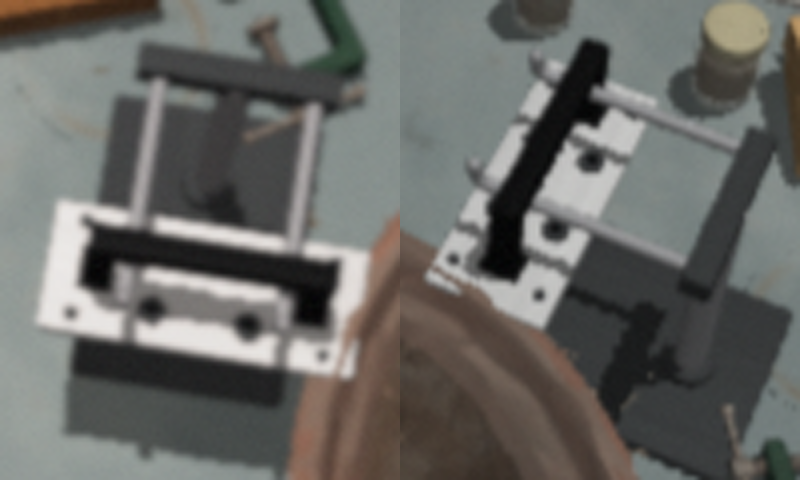

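View pics/c2.png

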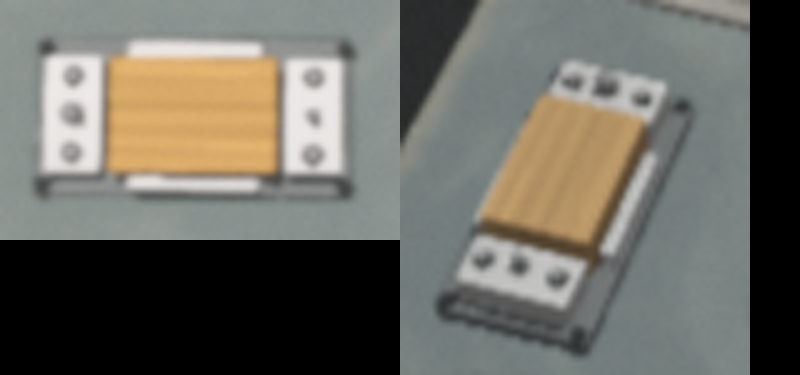

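The crops show the bar in the top view running from (321,141) to (385,157). The cover's visible corners there are (314,135), (309,166) and (389,179); the pot hides the fourth. The jig's thick pin is at top (253,273), its thin pin at (313,274), and the jig's yaw is about 0. Next I cast the rays and work out the pot rim height.

```bash
cat > h.py <<'E'
import numpy as np,cv2
from workcell import imaging
np.set_printoptions(precision=4,suppress=True)
P={n:imaging.camera_params(n) for n in("side","top")}
def ray(n,uv):
    p=P[n];T=np.array(p["T"]);d=np.array([(uv[0]-p["cx"])/p["fx"],(uv[1]-p["cy"])/p["fy"],1]);return T[:3,3],T[:3,:3]@d
def cast(n,uv,z):
    o,d=ray(n,uv);return (o+d*(z-o[2])/d[2])
def proj(n,X):
    p=P[n];T=np.array(p["T"]);c=T[:3,:3].T@(np.asarray(X)-T[:3,3]);return np.array([p["fx"]*c[0]/c[2]+p["cx"],p["fy"]*c[1]/c[2]+p["cy"]])
def rect(n,mask,z):
    cs,_=cv2.findContours(mask,cv2.RETR_EXTERNAL,cv2.CHAIN_APPROX_NONE)
    c=max(cs,key=cv2.contourArea)
    w=np.array([cast(n,q[0],z)[:2] for q in c],np.float32)*1000
    return cv2.minAreaRect(w)
E
python3 - <<'E'
from h import *
t=cv2.imread("pics/top0.png");s=cv2.imread("pics/side0.png")
for n,im,roi in(("top",t,(235,245,335,305)),("side",s,(240,150,310,225))):
    hsv=cv2.cvtColor(im,cv2.COLOR_BGR2HSV)
    m=cv2.inRange(hsv,(8,90,120),(28,255,255));k=np.zeros_like(m);a,b,c,d=roi;k[b:d,a:c]=m[b:d,a:c]
    print("wood",n,rect(n,k,.040))
for n,im,roi in(("top",t,(318,136,388,168)),("side",s,(328,188,364,252))):
    g=im.max(2);m=(g<45).astype(np.uint8)*255;k=np.zeros_like(m);a,b,c,d=roi;k[b:d,a:c]=m[b:d,a:c]
    cv2.imwrite(f"pics/m_{n}.png",k)
    print("bar",n,rect(n,k,.189))
# pins on rails
for nm,uv,us in(("wide",(253,273.5),(360.5/1,0)),("thin",(313.3,274),(0,0))): print(nm,"top",cast("top",uv,.042))
print("side wide",cast("side",(240+205/5,150+85/5),.042),"thin",cast("side",(240+118/5,150+262/5),.042))
print("cover top",[cast("top",(300+x/4,85+y/4),.132)[:2] for x,y in((57,200),(38,325),(353,378))])
print("cover side",[cast("side",(310+x/4,180+y/4),.132)[:2] for x,y in((130,80),(256,100),(27,278))])
for h in(0,.05,.1,.15,.2,.25,.3):
    A=np.array([cast("top",u,h)[:2] for u in((373,210),(487,101),(610,225),(493,340))])
    B=np.array([cast("side",u,h)[:2] for u in((107,350),(247,227),(378,340))])
    f=lambda p:np.linalg.lstsq(np.c_[2*p,np.ones(len(p))],(p**2).sum(1),rcond=None)[0]
    for p in(A,B):
        x=f(p);print(h,x[:2],np.sqrt(x[2]+x[0]**2+x[1]**2),end=" | ")
    print()
for n,uv in(("dark",(243,183)),("pale",(257,127)),("dish",(374,294))): print(n,cast("top",uv,{"dark":.074,"pale":.066,"dish":.014}[n]))
E
python3 - <<'E'
import cv2,numpy as np
a=cv2.imread("pics/m_top.png");b=cv2.imread("pics/m_side.png")
A=cv2.resize(a[130:175,310:395],None,fx=4,fy=4);B=cv2.resize(b[180:260,320:380],None,fx=4,fy=4)
im=np.zeros((320,600,3),np.uint8);im[:180,:340]=A;im[:320,350:590]=B;cv2.imwrite("pics/mm.png",im)
E
```

```text
wood top ((448.6378173828125, -11.471939086914062), (59.59219741821289, 87.67974090576172), 0.015066991560161114)
wood side ((453.98907470703125, -15.884628295898438), (85.84077453613281, 58.4736442565918), 89.8652572631836)
bar top ((665.427490234375, -143.54844665527344), (114.72293853759766, 29.144102096557617), 80.28791809082031)
bar side ((681.2633056640625, -167.55340576171875), (148.182373046875, 26.83780860900879), 80.64369201660156)
wide top [0.4484 0.0503 0.042 ]
thin top [ 0.4475 -0.0745  0.042 ]
side wide [0.4563 0.0418 0.042 ] thin [ 0.4547 -0.0813  0.042 ]
cover top [array([ 0.7189, -0.0742]), array([ 0.6546, -0.065 ]), array([ 0.6288, -0.2203])]
cover side [array([ 0.6532, -0.0846]), array([ 0.7229, -0.078 ]), array([ 0.6348, -0.2215])]
0 [ 0.5786 -0.4727] 0.26716647273411775 | 0 [ 0.5291 -0.3968] 0.27906997427909674 | 
0.05 [ 0.5708 -0.4536] 0.25500870635423695 | 0.05 [ 0.5424 -0.4098] 0.26261570120053274 | 
0.1 [ 0.563  -0.4346] 0.2428509399743558 | 0.1 [ 0.5556 -0.4228] 0.24616142812196856 | 
0.15 [ 0.5552 -0.4156] 0.23069317359447514 | 0.15 [ 0.5689 -0.4359] 0.22970715504340544 | 
0.2 [ 0.5474 -0.3965] 0.21853540721459336 | 0.2 [ 0.5821 -0.4489] 0.21325288196484082 | 
0.25 [ 0.5396 -0.3775] 0.20637764083471352 | 0.25 [ 0.5954 -0.4619] 0.19679860888627718 | 
0.3 [ 0.5318 -0.3585] 0.19421987445483294 | 0.3 [ 0.6086 -0.475 ] 0.18034433580771617 | 
dark [0.6328 0.072  0.074 ]
pale [0.7569 0.0465 0.066 ]
dish [ 0.4066 -0.2039  0.014 ]
```

View pics/mm.png

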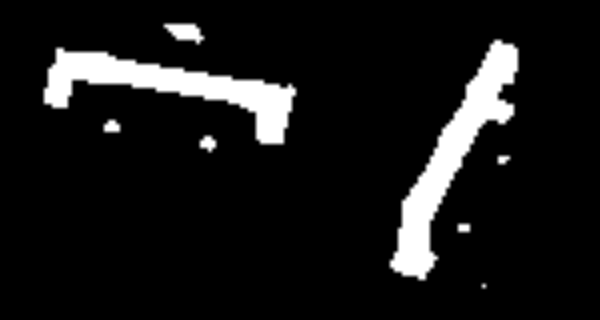

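Mask: the bar is about 115 mm long at yaw ≈ -10°. The pot rim comes out near 0.12 m, close to the plate's -y end, so I'll look more closely there.

```bash
python3 - <<'E'
import cv2,numpy as np
t=cv2.imread("pics/top0.png");s=cv2.imread("pics/side0.png")
a=cv2.resize(t[130:200,350:410],None,fx=6,fy=6,interpolation=cv2.INTER_CUBIC)
c=cv2.resize(s[215:285,300:360],None,fx=6,fy=6,interpolation=cv2.INTER_CUBIC)
cv2.imwrite("pics/c3.png",np.hstack([a,c]))
E
```

```text
(no output)
```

View pics/c3.png

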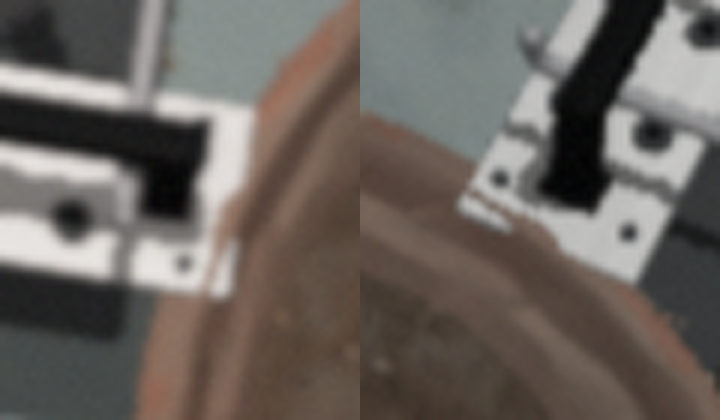

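The pot rim (about 0.13 m) touches the plate's -y corner visually, at top (387,172), so I'll keep high and go straight up and out. Next I work out the approach move.

```bash
cat >> h.py <<'E'
from workcell import monitor
from scipy.spatial.transform import Rotation as Ro
def go(p,yaw):
    """shift & turn (tool axes) to TCP p with tool down, jaw axis along world yaw (deg), mod 180 nearest"""
    st=monitor.read_state();R0=Ro.from_rotvec(st["tcp_rot"]).as_matrix()
    best=None
    for k in(0,180):
        a=np.radians(yaw+k);x=np.array([0,0,-1.]);y=np.array([np.cos(a),np.sin(a),0]);R=np.c_[x,y,np.cross(x,y)]
        w=Ro.from_matrix(R0.T@R).as_rotvec()
        if best is None or np.linalg.norm(w)<np.linalg.norm(best): best=w
    print("t",st["time"],"pos",st["tool_pos"],"jaw yaw",np.degrees(np.arctan2(R0[1,1],R0[0,1])),"F",st["wrist_force"],"T",st["torque"],"w",st["width"],"q",st["q"])
    print("shift",R0.T@(np.array(p)-st["tool_pos"]),"turn",best)
    print("R0",R0.round(3).tolist())
E
python3 -c "
from h import *
go((.676,-.1485,.28),-9.6)"
```

```text
t 0.1 pos [ 0.2139 -0.6395  0.2301] jaw yaw -71.5067746507347 F [ 0.2358 -0.0512 -0.0121] T [-0.018  -0.0463  0.0056] w 0.9977738084269792 q [-1.2849  0.2647  1.6052  0.      1.2737 -0.0369]
shift [-0.0492 -0.3192 -0.594 ] turn [-1.0805 -0.0012  0.0018]
R0 [[-0.001, 0.317, -0.948], [0.002, -0.948, -0.317], [-1.0, -0.002, -0.0]]
```

Emit:
jog_arm(rows=[[-0.06,0,0,0,0,0,100],[-0.06,-0.319,-0.594,-1.0805,0,0,100],[-0.06,-0.319,-0.594,-1.0805,0,0,100],[-0.06,-0.319,-0.594,-1.0805,0,0,100],[-0.06,-0.319,-0.594,-1.0805,0,0,100],[-0.06,-0.319,-0.594,-1.0805,0,0,100],[-0.06,-0.319,-0.594,-1.0805,0,0,100],[-0.06,-0.319,-0.594,-1.0805,0,0,100],[-0.06,-0.319,-0.594,-1.0805,0,0,100],[-0.06,-0.319,-0.594,-1.0805,0,0,100],[-0.06,-0.319,-0.594,-1.0805,0,0,100],[-0.06,-0.319,-0.594,-1.0805,0,0,100],[-0.06,-0.319,-0.594,-1.0805,0,0,100],[-0.06,-0.319,-0.594,-1.0805,0,0,100],[-0.06,-0.319,-0.594,-1.0805,0,0,100],[-0.06,-0.319,-0.594,-1.0805,0,0,100],[-0.06,-0.319,-0.594,-1.0805,0,0,100],[-0.06,-0.319,-0.594,-1.0805,0,0,100]])

```text
time: 1.9
tool_pos: [0.6752, -0.1496, 0.2903]
tcp_rot: [1.332, 1.127, -1.333]
wrist_force: [-0.1, -0.1, 1.1]
width: 1.0
```

```bash
python3 - <<'E'
from h import *
go((.676,-.1485,.163),-9.6)
t=imaging.read_camera("top");s=imaging.read_camera("side")
cv2.imwrite("pics/t1.png",t);cv2.imwrite("pics/s1.png",s)
a=cv2.resize(t[60:210,290:410],None,fx=3,fy=3,interpolation=cv2.INTER_CUBIC)
c=cv2.resize(s[130:280,300:420],None,fx=3,fy=3,interpolation=cv2.INTER_CUBIC)
cv2.imwrite("pics/c4.png",np.hstack([a,c]))
p=monitor.read_state()["tool_pos"]
print(proj("side",p),proj("top",p))
E
```

```text
t 1.9 pos [ 0.6752 -0.1496  0.2903] jaw yaw -9.645050233014489 F [-0.0875 -0.1148  1.0827] T [0.0292 0.0633 0.023 ] w 0.9998890965328505 q [-0.2546  0.2688  1.4904  0.0012  1.3846 -0.0865]
shift [ 0.1273  0.0008 -0.001 ] turn [-0.0008 -0.0014  0.002 ]
R0 [[-0.002, 0.986, -0.168], [0.002, -0.168, -0.986], [-1.0, -0.002, -0.001]]
[349.6926 177.5151] [361.393  131.1214]
```

View pics/c4.png

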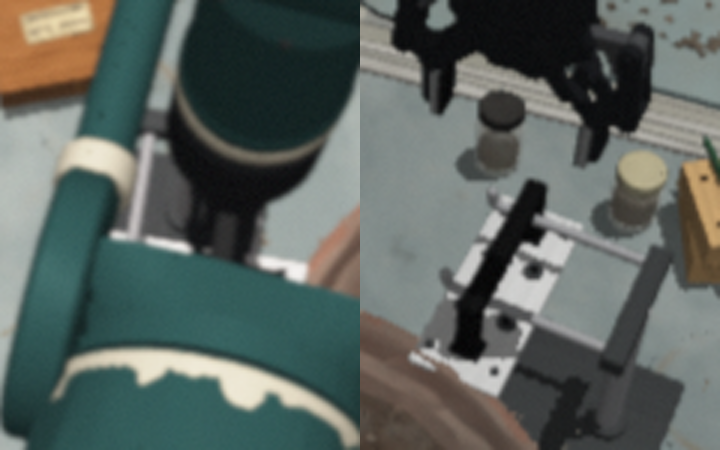

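The side view shows the fingertips at px (326,166) and (376,183). Their midpoint agrees with the projected TCP to about 1 px and they straddle the bar line. I descend, then close gently.

Emit:
jog_arm(rows=[[0.05,0.001,0,0,-0.001,0.002,100],[0.095,0.001,0,0,-0.001,0.002,100],[0.127,0.001,0,0,-0.001,0.002,100],[0.127,0.001,0,0,-0.001,0.002,100],[0.127,0.001,0,0,-0.001,0.002,100]], force=30)

```text
time: 2.5
tool_pos: [0.6755, -0.1508, 0.164]
tcp_rot: [1.334, 1.124, -1.333]
wrist_force: [0.7, 0.9, -0.0]
width: 0.999
```

Emit:
jog_arm(rows=[[0,0,0,0,0,0,30],[0,0,0,0,0,0,30],[0,0,0,0,0,0,30],[0,0,0,0,0,0,30],[0,0,0,0,0,0,10],[0,0,0,0,0,0,10],[0,0,0,0,0,0,10],[0,0,0,0,0,0,10]], force=30)

```text
time: 3.3
tool_pos: [0.6758, -0.1508, 0.1649]
tcp_rot: [1.334, 1.123, -1.333]
wrist_force: [-1.8, 0.5, 5.2]
width: 0.181
```

Gripped: the width is 15.4 mm on the 16 mm bar. I firm up the grip and lift 24 mm.

Emit:
jog_arm(rows=[[0,0,0,0,0,0,8],[0,0,0,0,0,0,8],[-0.01,0,0,0,0,0,8],[-0.02,0,0,0,0,0,8],[-0.024,0,0,0,0,0,8],[-0.024,0,0,0,0,0,8],[-0.024,0,0,0,0,0,8]], force=100)

```text
time: 4.0
tool_pos: [0.6757, -0.1508, 0.1887]
tcp_rot: [1.334, 1.124, -1.333]
wrist_force: [0.6, -0.5, -4.6]
width: 0.168
```

```bash
python3 - <<'E'
from h import *
go((.676,-.1485,.188),-9.6)
E
```

```text
t 4.0 pos [ 0.6757 -0.1508  0.1887] jaw yaw -9.769566712308547 F [ 0.5678 -0.4823 -4.6406] T [-0.0641  0.0407 -0.0124] w 0.1684418878645051 q [-0.2558  0.3226  1.6085  0.0006  1.21   -0.0855]
shift [ 0.0007 -0.0001 -0.0023] turn [-0.003  -0.0006 -0.0005]
R0 [[0.001, 0.985, -0.17], [0.0, -0.17, -0.985], [-1.0, 0.0, -0.001]]
```

Lifted, with about 4.6 N of weight carried. Now out along the prongs (tool -y).

Emit:
jog_arm(rows=[[0,-0.02,0,0,0,0,8],[0,-0.05,0,0,0,0,8],[0,-0.09,0,0,0,0,8],[0,-0.12,0,0,0,0,8],[0,-0.12,0,0,0,0,8]])

```text
time: 4.5
tool_pos: [0.5524, -0.1292, 0.187]
tcp_rot: [1.332, 1.129, -1.337]
wrist_force: [0.1, -0.0, -3.6]
width: 0.164
```

```bash
python3 - <<'E'
from h import *
go((.451,-.014,.150),0)
E
```

```text
t 4.5 pos [ 0.5524 -0.1292  0.187 ] jaw yaw -9.780942400285342 F [ 0.119  -0.0301 -3.6429] T [-0.0325 -0.0722  0.0013] w 0.16411396722326194 q [-0.274   0.0976  1.8827  0.0005  1.1669 -0.1035]
shift [ 0.0377 -0.1193 -0.0963] turn [-0.1707 -0.0015  0.0054]
R0 [[-0.005, 0.985, -0.17], [0.002, -0.17, -0.985], [-1.0, -0.006, -0.001]]
```

Emit:
jog_arm(rows=[[0,-0.04,-0.032,-0.06,0,0.0027,8],[0,-0.08,-0.064,-0.12,-0.001,0.0054,8],[0.01,-0.119,-0.096,-0.1707,-0.0015,0.0054,8],[0.037,-0.119,-0.096,-0.1707,-0.0015,0.0054,8],[0.037,-0.119,-0.096,-0.1707,-0.0015,0.0054,8],[0.037,-0.119,-0.096,-0.1707,-0.0015,0.0054,8],[0.037,-0.119,-0.096,-0.1707,-0.0015,0.0054,8]])

```text
time: 5.2
tool_pos: [0.4533, -0.0151, 0.1522]
tcp_rot: [1.211, 1.207, -1.208]
wrist_force: [0.4, 1.0, -2.6]
width: 0.163
```

```bash
python3 - <<'E'
from h import *
go((.451,-.014,.150),0)
t=imaging.read_camera("top");s=imaging.read_camera("side")
cv2.imwrite("pics/t2.png",t);cv2.imwrite("pics/s2.png",s)
a=cv2.resize(t[230:350,225:345],None,fx=3,fy=3,interpolation=cv2.INTER_CUBIC)
c=cv2.resize(s[110:230,225:335],None,fx=4,fy=4,interpolation=cv2.INTER_CUBIC)
im=np.zeros((480,800,3),np.uint8);im[:360,:360]=a;im[:,360:]=c
cv2.imwrite("pics/c5.png",im)
E
```

```text
t 5.2 pos [ 0.4533 -0.0151  0.1522] jaw yaw -0.03982386768777395 F [ 0.4126  0.9767 -2.5698] T [-0.0538 -0.026   0.057 ] w 0.16262562995104815 q [-0.088  -0.0984  2.1466 -0.0003  1.0907 -0.0872]
shift [ 0.0022 -0.0023 -0.0011] turn [-0.0007  0.0005 -0.0026]
R0 [[0.003, 1.0, -0.001], [-0.0, -0.001, -1.0], [-1.0, 0.003, 0.0]]
```

View pics/c5.png

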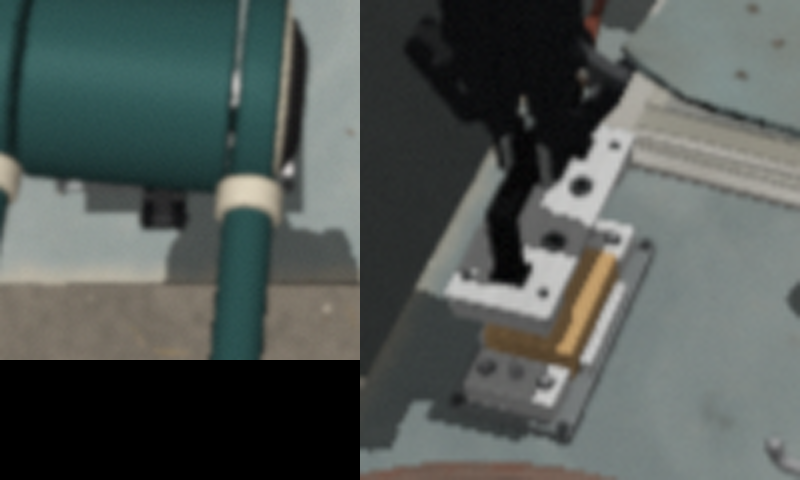

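The side view shows the plate over the jig. Its cover corners are at side px (274,190), (294,143) and (247,185). The top view is blocked by the arm. I compare plate and plinth in the side camera alone.

```bash
python3 - <<'E'
from h import *
f=lambda x,y:(225+(x-360)/4-.4,110+y/4-.4)
z=.152-.031
A,B,C=[cast("side",f(*q),z)[:2]*1000 for q in((557,320),(636,133),(449,300))]
print(A,B,C,"edges",np.linalg.norm(A-B),np.linalg.norm(A-C),"yaw",np.degrees(np.arctan2(-(B-A)[0],(B-A)[1])),"centre",(B+C)/2)
s=cv2.imread("pics/s2.png")
cv2.imwrite("pics/c6.png",cv2.resize(s[130:200,240:305],None,fx=8,fy=8,interpolation=cv2.INTER_CUBIC))
E
```

```text
[493.2093 -92.8669] [488.2744  62.875 ] [428.0904 -96.9966] edges 155.8200596227704 65.24976282658169 yaw 1.8149005051848168 centre [458.1824 -17.0608]
```

View pics/c6.png

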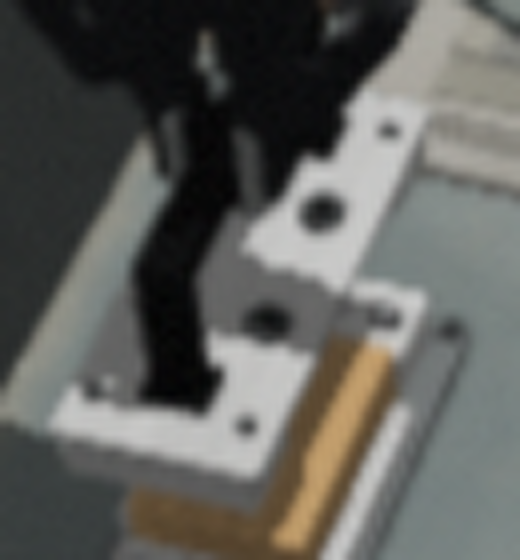

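Sharper corners in the crop: A (260,475), B (428,108), C (50,425).

```bash
python3 - <<'E'
from h import *
z=.152-.031
g=lambda x,y:(240+x/8-.44,130+y/8-.44)
A,B,C=[cast("side",g(*q),z)[:2]*1000 for q in((260,475),(428,108),(50,425))]
print(A,B,C,"edges",np.linalg.norm(A-B),np.linalg.norm(A-C),"yaw",np.degrees(np.arctan2(-(B-A)[0],(B-A)[1])),"centre",(B+C)/2)
# subpixel +x edge: gradient along rows of white->dark near line; plus -y edge
s=cv2.cvtColor(cv2.imread("pics/s2.png"),cv2.COLOR_BGR2GRAY).astype(float)
pts=[]
for k in np.linspace(.04,.3,9).tolist()+np.linspace(.62,.8,6).tolist():
    a=np.array(g(260,475));b=np.array(g(428,108));p=a+(b-a)*k
    u=np.arange(-4,4.1,.1);row=np.interp(p[0]+u,np.arange(640),s[int(round(p[1]))])
    gr=np.gradient(row);i=np.argmin(gr);x=p[0]+u[i];pts.append(cast("side",(x,round(p[1])),z)[:2]*1000)
print(np.array(pts).round(1).tolist())
E
```

```text
[488.5857 -92.2188] [487.2094  61.7793] [423.5417 -92.3647] edges 154.00419857119434 65.0441277248702 yaw 0.5120521138455215 centre [455.3756 -15.2927]
[[487.3, -86.6], [488.9, -83.1], [488.3, -77.0], [487.7, -74.1], [487.1, -67.9], [488.7, -64.3], [489.2, -57.7], [487.5, -55.1], [488.0, -48.4], [488.4, 1.8], [486.7, 4.7], [487.5, 11.9], [488.1, 15.6], [487.7, 22.5], [488.4, 29.8]]
```

The plate is within about 1 mm of the plinth, at side-frame (455.0,-15.3) against (454.0,-15.9), and yaw is about 0. I correct by that much and descend to just above the pins.

Emit:
jog_arm(rows=[[0.02,-0.001,0.0005,0,0,-0.0026,8],[0.045,-0.001,0.0005,0,0,-0.0026,8],[0.05,-0.001,0.0005,0,0,-0.0026,8],[0.05,-0.001,0.0005,0,0,-0.0026,8]])

```text
time: 5.7
tool_pos: [0.452, -0.0161, 0.1017]
tcp_rot: [1.209, 1.21, -1.212]
wrist_force: [0.5, -0.6, -3.3]
width: 0.162
```

```bash
python3 - <<'E'
from h import *
go((.4523,-.0157,.093),0)
E
```

```text
t 5.7 pos [ 0.452  -0.0161  0.1017] jaw yaw -0.11203078386231081 F [ 0.5284 -0.6322 -3.3276] T [ 0.0322 -0.0061 -0.0236] w 0.16243552670810027 q [-0.0903 -0.0368  2.193  -0.0005  0.9875 -0.0881]
shift [ 0.0087  0.0003 -0.0004] turn [-0.002   0.0002  0.0022]
R0 [[-0.002, 1.0, -0.002], [-0.0, -0.002, -1.0], [-1.0, -0.002, 0.0]]
```

Now feel down a few mm and watch force and moment.

Emit:
jog_arm(rows=[[0.002,0,0,-0.002,0,0.002,8],[0.004,0,0,-0.002,0,0.002,8],[0.006,0,0,-0.002,0,0.002,8],[0.008,0,0,-0.002,0,0.002,8],[0.008,0,0,-0.002,0,0.002,8],[0.008,0,0,-0.002,0,0.002,8]])

```text
time: 6.3
tool_pos: [0.452, -0.016, 0.0938]
tcp_rot: [1.209, 1.209, -1.209]
wrist_force: [-0.6, -0.1, -3.2]
width: 0.169
```

```bash
python3 - <<'E'
from h import *
go((.4523,-.0157,.087),0)
E
```

```text
t 6.3 pos [ 0.452  -0.016   0.0938] jaw yaw 0.007539449444407307 F [-0.5954 -0.0849 -3.1541] T [ 0.0043 -0.0238  0.0513] w 0.1694845950056367 q [-0.0904 -0.0275  2.2009 -0.0003  0.9682 -0.0904]
shift [ 0.0068  0.0003 -0.0003] turn [0.0001 0.0002 0.0001]
R0 [[-0.0, 1.0, 0.0], [-0.0, 0.0, -1.0], [-1.0, -0.0, 0.0]]
```

Emit:
jog_arm(rows=[[0.001,0,0,0,0,0,8],[0.002,0,0,0,0,0,8],[0.003,0,0,0,0,0,8],[0.004,0,0,0,0,0,8],[0.004,0,0,0,0,0,8],[0.004,0,0,0,0,0,8]])

```text
time: 6.9
tool_pos: [0.4519, -0.016, 0.0897]
tcp_rot: [1.209, 1.209, -1.209]
wrist_force: [0.6, 0.7, -4.3]
width: 0.163
```

```bash
python3 - <<'E'
from h import *
go((.4523,-.0157,.087),0)
E
```

```text
t 6.9 pos [ 0.4519 -0.016   0.0897] jaw yaw 0.011996349993054493 F [ 0.6235  0.6839 -4.2996] T [-0.0502 -0.0517  0.038 ] w 0.1625810046409075 q [-0.0904 -0.0218  2.2042 -0.0003  0.9595 -0.0904]
shift [ 0.0027  0.0004 -0.0003] turn [0.0002 0.0002 0.0003]
R0 [[-0.0, 1.0, 0.0], [-0.0, 0.0, -1.0], [-1.0, -0.0, 0.0]]
```

Nothing resisted below the pin tops, so the pins are probably in the sockets. I continue down onto the lifters.

Emit:
jog_arm(rows=[[0.001,0,0,0,0,0,8],[0.002,0,0,0,0,0,8],[0.003,0,0,0,0,0,8],[0.004,0,0,0,0,0,8],[0.004,0,0,0,0,0,8],[0.004,0,0,0,0,0,8]])

```text
time: 7.5
tool_pos: [0.4524, -0.0161, 0.0868]
tcp_rot: [1.209, 1.209, -1.209]
wrist_force: [-3.0, 0.3, 6.8]
width: 0.165
```

```bash
python3 - <<'E'
from h import *
go((.4523,-.0157,.082),0)
s=imaging.read_camera("side")
cv2.imwrite("pics/s3.png",s)
cv2.imwrite("pics/c7.png",cv2.resize(s[135:225,235:325],None,fx=6,fy=6,interpolation=cv2.INTER_CUBIC))
E
```

```text
t 7.5 pos [ 0.4524 -0.0161  0.0868] jaw yaw 0.011223777180297526 F [-3.0439  0.3067  6.7633] T [0.0118 0.6447 0.0253] w 0.1648014959893596 q [-0.0904 -0.0171  2.2061 -0.0003  0.9521 -0.0904]
shift [ 0.0048 -0.0001 -0.0004] turn [ 0.0002  0.0003 -0.0006]
R0 [[0.001, 1.0, 0.0], [-0.0, 0.0, -1.0], [-1.0, 0.001, 0.0]]
```

View pics/c7.png

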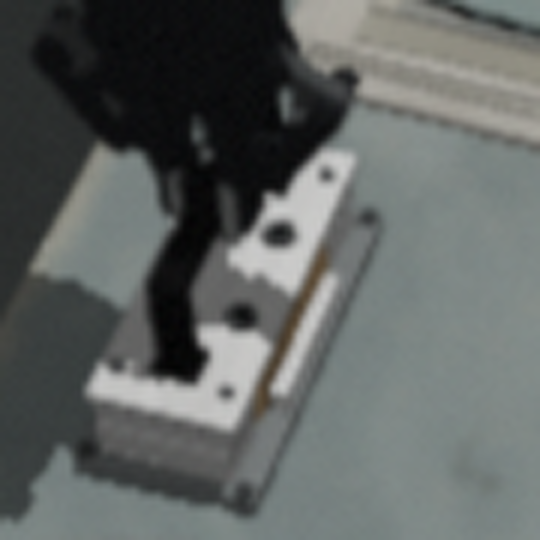

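Contact came on the lifters, about 10 mm below pin-top height. The side view shows the plate square on the jig. I press on in small steps, easing -x slightly.

Emit:
jog_arm(rows=[[0.001,-0.0003,0,0,0,0,8],[0.002,-0.0005,0,0,0,0,8],[0.003,-0.0005,0,0,0,0,8],[0.004,-0.0005,0,0,0,0,8],[0.004,-0.0005,0,0,0,0,8],[0.004,-0.0005,0,0,0,0,8]], force=120)

```text
time: 8.15
tool_pos: [0.4527, -0.0161, 0.0844]
tcp_rot: [1.21, 1.208, -1.208]
wrist_force: [-4.1, -0.7, 10.2]
width: 0.163
```

```bash
python3 - <<'E'
from h import *
go((.4523,-.0157,.080),0)
E
```

```text
t 8.15 pos [ 0.4527 -0.0161  0.0844] jaw yaw 0.009606879001534906 F [-4.1244 -0.6717 10.2365] T [0.086  0.9937 0.0097] w 0.1631285366201414 q [-0.0905 -0.014   2.2082 -0.0002  0.9458 -0.0905]
shift [ 0.0044 -0.0004 -0.0004] turn [ 0.0002  0.0003 -0.0016]
R0 [[0.002, 1.0, 0.0], [-0.0, 0.0, -1.0], [-1.0, 0.002, 0.0]]
```

Emit:
jog_arm(rows=[[0.002,-0.0005,0,0,0,0.0005,8],[0.003,-0.001,0,0,0,0.0008,8],[0.004,-0.001,0,0,0,0.0008,8],[0.005,-0.001,0,0,0,0.0008,8],[0.006,-0.001,0,0,0,0.0008,8],[0.006,-0.001,0,0,0,0.0008,8]])

```text
time: 8.75
tool_pos: [0.453, -0.0161, 0.0843]
tcp_rot: [1.21, 1.207, -1.207]
wrist_force: [-18.3, 1.6, 42.3]
width: 0.161
```

```bash
python3 - <<'E'
from h import *
go((.4523,-.0157,.080),0)
E
```

```text
t 8.75 pos [ 0.453  -0.0161  0.0843] jaw yaw 0.01894064725588858 F [-18.3168   1.5583  42.3185] T [0.297  3.2465 0.0389] w 0.16120369624163985 q [-0.0905 -0.0143  2.2087 -0.      0.9442 -0.0908]
shift [ 0.0043 -0.0007 -0.0004] turn [ 0.0003  0.0003 -0.003 ]
R0 [[0.003, 1.0, 0.0], [-0.0, 0.0, -1.0], [-1.0, 0.003, 0.0]]
```

Hard stop at TCP z = 0.0843. The forces fit the lifter springs: +11 N at 2.5 mm of travel, +14.5 N at 5 mm, then a stiff stop. 42 N is more than needed, so I ease off to about 20 N and level the tool.

Emit:
jog_arm(rows=[[0.003,0,0,0,0,-0.003,8],[0.003,0,0,0,0,-0.003,8],[0.003,0,0,0,0,-0.003,8],[0.003,0,0,0,0,-0.003,8],[0.003,0,0,0,0,-0.003,8]])

```text
time: 9.25
tool_pos: [0.4532, -0.0161, 0.0844]
tcp_rot: [1.208, 1.21, -1.21]
wrist_force: [-11.4, 0.9, 25.1]
width: 0.163
```

```bash
python3 - <<'E'
from h import *
s=imaging.read_camera("side")
go((.4523,-.0157,.080),0)
cv2.imwrite("pics/s4.png",s)
cv2.imwrite("pics/c8.png",cv2.resize(s[135:225,235:325],None,fx=6,fy=6,interpolation=cv2.INTER_CUBIC))
E
```

```text
t 9.3 pos [ 0.4532 -0.0161  0.0844] jaw yaw 0.025764239332534654 F [-10.2218   0.4273  23.4797] T [0.1921 2.1327 0.0042] w 0.15844161694622613 q [-0.0902 -0.0116  2.2057 -0.0004  0.9481 -0.0904]
shift [ 0.0044 -0.0009 -0.0004] turn [0.0004 0.0003 0.0006]
R0 [[-0.001, 1.0, 0.0], [-0.0, 0.0, -1.0], [-1.0, -0.001, 0.0]]
```

View pics/c8.png

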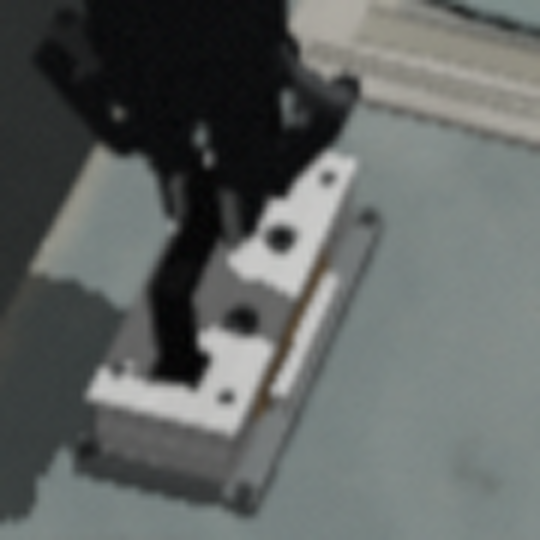

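The view shows the plate flat, with the plinth nearly hidden. The -10 N sideways load grows with the push, so it looks like arm compliance. I cancel it while still pressing; if z then stays put, the stop is the rails and not a jammed pin.

Emit:
jog_arm(rows=[[0.003,-0.001,0,0,0,0,8],[0.003,-0.002,0,0,0,0,8],[0.003,-0.003,0,0,0,0,8],[0.003,-0.003,0,0,0,0,8],[0.003,-0.003,0,0,0,0,8]])

```text
time: 9.8
tool_pos: [0.4525, -0.0161, 0.0843]
tcp_rot: [1.211, 1.206, -1.206]
wrist_force: [-3.5, 0.9, 14.0]
width: 0.157
```

```bash
python3 - <<'E'
from h import *
go((.4523,-.0157,.080),0)
E
```

```text
t 9.8 pos [ 0.4525 -0.0161  0.0843] jaw yaw 0.014602721796164383 F [-3.4774  0.8994 13.9971] T [ 0.085   0.7124 -0.0155] w 0.15709060434146807 q [-0.0907 -0.0157  2.2101  0.0001  0.9433 -0.091 ]
shift [ 0.0043 -0.0002 -0.0004] turn [ 0.0003  0.0003 -0.0038]
R0 [[0.004, 1.0, 0.0], [-0.0, 0.0, -1.0], [-1.0, 0.004, 0.0]]
```

z holds at 0.0843 while x moved 0.7 mm and the side load dropped, so the stop is the rails. I set a final firm push.

Emit:
jog_arm(rows=[[0.003,-0.001,0,0,0,-0.002,8],[0.004,-0.002,0,0,0,-0.0035,8],[0.004,-0.002,0,0,0,-0.0035,8],[0.004,-0.002,0,0,0,-0.0035,8],[0.004,-0.002,0,0,0,-0.0035,8],[0.004,-0.002,0,0,0,-0.0035,8],[0.004,-0.002,0,0,0,-0.0035,8],[0.004,-0.002,0,0,0,-0.0035,8]])

```text
time: 10.6
tool_pos: [0.4526, -0.0161, 0.0842]
tcp_rot: [1.211, 1.206, -1.207]
wrist_force: [-7.3, 0.9, 24.0]
width: 0.166
```

```bash
python3 - <<'E'
from h import *
go((.4523,-.0157,.080),0)
for i in range(3): cv2.imwrite(f"pics/e{i}.png",imaging.read_camera(("side","top","side")[i]))
go((.4523,-.0157,.080),0)
E
```

```text
t 10.6 pos [ 0.4526 -0.0161  0.0842] jaw yaw 0.010569961607501751 F [-7.3422  0.9093 24.0256] T [ 0.203   1.5981 -0.0014] w 0.16573808906956183 q [-0.0906 -0.0154  2.2099  0.      0.9435 -0.0908]
shift [ 0.0042 -0.0003 -0.0004] turn [ 0.0002  0.0003 -0.0036]
R0 [[0.004, 1.0, 0.0], [-0.0, 0.0, -1.0], [-1.0, 0.004, 0.0]]
t 10.75 pos [ 0.4526 -0.0161  0.0842] jaw yaw 0.013124785250783231 F [-8.548   1.1756 23.5033] T [ 0.1928  1.6162 -0.0126] w 0.15939817489650235 q [-0.0906 -0.0154  2.2098  0.      0.9435 -0.0909]
shift [ 0.0042 -0.0003 -0.0004] turn [ 0.0002  0.0003 -0.0036]
R0 [[0.004, 1.0, 0.0], [-0.0, 0.0, -1.0], [-1.0, 0.004, 0.0]]
```

```bash
python3 -c "
from workcell import finish_job
print(finish_job())"
```

```text
the job is handed in; nothing more can be done
None
```

I lifted the guide plate off the hanger, lowered it over both pins and pressed it home on the jig's rails. I handed the job in at about 10.8 s, still gripping the handle and pushing down with about 24 N.

**Seating:** The plate went past pin-top height with no resistance, so the pins entered the sockets first time.
- The upward push then followed the lifter springs, about 11 N partway down and 14.5 N at 5 mm.
- It ended in a hard stop at TCP z = 0.084 m, where pressing harder moved it no more than 0.2 mm.
- Shifting the tool 0.7 mm sideways did not change the height, so I take the stop to be the rails and not a jammed pin.

**What did not fully agree:**
- **Cameras:** they differed by about 5 mm, so I lined up plate and plinth in the side view alone.
- **Final view:** the arm blocked the top view. "Home at both ends" rests on the force readings and the side picture, which showed the plate square and flat.
- **Side load:** about 8 N remained at the end, with 0.2° of tool tilt.
- **Peak push:** the wrist briefly read 42 N down (46 N in all) while pressing; I eased it at once. That push went through the grip on the handle, but it is above the 40 N figure set for the arm or gripper's body.
- **Pot:** its rim appeared to overlap the plate's corner in the pictures before the lift. I felt nothing from it on the way out.
- **Jars and dish:** the arm passed nowhere near them, but I did not measure them again afterwards.

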